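# Feel out the empty bottles on the tray and swap them for full spares

### The arm

A 6-joint arm with a two-finger parallel gripper is mounted at the origin on the work surface. World frame = base frame: x ahead of the robot, y to its left, z up, the work surface at z = 0. Lengths are in m, angles in degrees, forces in N, time in s.
With the tool pointing down it reaches from about 0.25 to 0.725 m from the base axis. Payload 9.7 kg.
Tool frame: the origin (TCP) lies on the centre line of the jaws, within the pads' length; the fingertips stand tip_extent ahead of it and the grasp point (between the pads) lies 3 mm ahead of it (tip_extent is the distance from the TCP to the fingertips, in m); z points along the fingers, y is the line along which they close (so a half turn about z gives the same grasp; the last joint's range is limited). The gripper opens to 85 mm and grips with 20 to 120 N. Pads are 22 mm wide; open, the fingers measure 114 mm over their backs; the gripper's body (76 mm by 85 mm) begins 54 mm behind the grasp point. The pads swing forward as they close: fully open they stand 13 mm farther back than shut.
Start: joints at [-64.286, 4.979, 10.078, 95.1, 0, 90], TCP at [0.239, -0.496, 0.253] pointing down, gripper open.
Joint ranges: [-179.16, 179.16], [-48.56, 103.87], [-65.8, 70.77], [-126.05, 130.52], [-82.76, 87.17], [-180, 180]. Speed limits (degrees/s): [127.2, 127.2, 147.25, 180, 180, 180].

### API

Orientations are given as [roll, pitch, yaw] about the fixed x, y, z axes, in that order (R = Rz(yaw) Ry(pitch) Rx(roll)).
In Python, from workcell import * gives the robot as it stands.
- The arm moves only by the tool servo_tool, never from a script. Its argument "rows" is a list of rows, each an object with "offset": the shift along the tool's x, y, z as a fraction of full scale, a list of three; "yaw": the turn about the tool's z as a fraction of full scale; "claw": the closure, from 0 (fully open) to 1 (shut). A call has 1 to 12 rows; each row is the pose to reach, as a shift and turn from the pose commanded when the call began, along the tool's axes at that moment, turning the shorter way round; what a row does not reach only later rows make up. Full scale, the value 1, is 0.1 m for a shift and pi rad for a turn. A row lasts 1/8 s, in which the tool goes at most 62.5 mm and 10.7 degrees, less where a joint would pass 70% of its speed; a pose out of reach is approached as far as the arm can. A call with a number of a shift or a turn outside -1 to 1 is refused whole. A call with a gripper value outside its range is refused whole. The fingers move at their own pace and stop on an object; "squeeze" is the grip in N (left out, the last holds). Time passes only in rows, so rows that repeat a pose let the fingers close. It gives the time, the measured TCP pose, the force, the opening and the grip force at its end, in the units of the state.
- get_obs(): the state, without advancing time (a new reading comes with each control period).
- camera(name): name is "scene" or "top" or "wrist"; returns (picture, depth): 420x560x3 uint8, red, green, blue; 420x560 float32, m along the optical axis (not along the pixel's ray), 0 where there is no reading.
- camera_info(name): a dict with "fx", "fy", "cx", "cy" (pixels), "cam_to_world" (4x4, takes a point from camera to world coordinates); the wrist camera has in their place "hand_eye" (4x4, takes a point from camera to tool coordinates, whose origin is the TCP and whose axes are the flange's). Camera axes: x right, y up, looking along -z (the intrinsics and any distortion apply to the point x, -y, -z); pixel columns grow to the right and rows downward; lengths in m; the calibration is good to about 2 mm. A picture is of the moment at which its call begins: read the wrist's pose just before it. camera_info takes no time and is no camera call.
- job_done(): hands the job in; it is judged then, once.
The state is a dict: "time": time; "q": joint angles; "qd": joint speeds; "joint_efforts": joint torques, N m; "ee_pos": TCP position; "tcp_rot": TCP orientation; "wrist_force": force on the tool from outside, world axes, zero at the start; "torque": the same for the moment, N m; "opening": finger opening in m; "grasp_force": force on a finger pad.
Only numpy, scipy, OpenCV 4.12 (cv2) and the standard library are available. Lean on these libraries where they do the work, as an engineer would, in place of code of your own. Each camera call takes 0.05 s, during which the arm holds its last target. There are 200 camera calls.

### The job

The four amber bottles on the white tray should all be full, but some are empty; the spares on the wire rack are mostly full, enough to replace them, though one there may be empty too. Full and empty ones look alike, so lift them to feel which are heavy, and swap every empty one on the tray for a full one from the rack, so that a full bottle stands on each of the tray's four mats and the empties stand on mats of the rack. In the end every amber bottle stands upright in the middle of a mat, also one that was knocked aside; do not disturb the other things around.

Things in the scene. Friction and masses are not known exactly. Their poses are not given: they have to be found in the camera images.
- bottle_1: One of 7 or 8 look-alike amber opaque round bottles with a heavy base (None: absent): 70 mm across up to 66 mm height, sloping in to 54 mm at 80 and the neck at 86, then a white cap 38 mm across from 90 to 126 mm height (grip it from above, at about 108). Full: 340 to 480 g; empty: 60 to 85 g. Origin: centre of its underside, z up its axis.
- bottle_2: One of 7 or 8 look-alike amber opaque round bottles with a heavy base (None: absent): 70 mm across up to 66 mm height, sloping in to 54 mm at 80 and the neck at 86, then a white cap 38 mm across from 90 to 126 mm height (grip it from above, at about 108). Full: 340 to 480 g; empty: 60 to 85 g. Origin: centre of its underside, z up its axis.
- bottle_3: One of 7 or 8 look-alike amber opaque round bottles with a heavy base (None: absent): 70 mm across up to 66 mm height, sloping in to 54 mm at 80 and the neck at 86, then a white cap 38 mm across from 90 to 126 mm height (grip it from above, at about 108). Full: 340 to 480 g; empty: 60 to 85 g. Origin: centre of its underside, z up its axis.
- bottle_4: One of 7 or 8 look-alike amber opaque round bottles with a heavy base (None: absent): 70 mm across up to 66 mm height, sloping in to 54 mm at 80 and the neck at 86, then a white cap 38 mm across from 90 to 126 mm height (grip it from above, at about 108). Full: 340 to 480 g; empty: 60 to 85 g. Origin: centre of its underside, z up its axis.
- bottle_5: One of 7 or 8 look-alike amber opaque round bottles with a heavy base (None: absent): 70 mm across up to 66 mm height, sloping in to 54 mm at 80 and the neck at 86, then a white cap 38 mm across from 90 to 126 mm height (grip it from above, at about 108). Full: 340 to 480 g; empty: 60 to 85 g. Origin: centre of its underside, z up its axis.
- bottle_6: One of 7 or 8 look-alike amber opaque round bottles with a heavy base (None: absent): 70 mm across up to 66 mm height, sloping in to 54 mm at 80 and the neck at 86, then a white cap 38 mm across from 90 to 126 mm height (grip it from above, at about 108). Full: 340 to 480 g; empty: 60 to 85 g. Origin: centre of its underside, z up its axis.
- bottle_7: One of 7 or 8 look-alike amber opaque round bottles with a heavy base (None: absent): 70 mm across up to 66 mm height, sloping in to 54 mm at 80 and the neck at 86, then a white cap 38 mm across from 90 to 126 mm height (grip it from above, at about 108). Full: 340 to 480 g; empty: 60 to 85 g. Origin: centre of its underside, z up its axis.
- bottle_8: One of 7 or 8 look-alike amber opaque round bottles with a heavy base (None: absent): 70 mm across up to 66 mm height, sloping in to 54 mm at 80 and the neck at 86, then a white cap 38 mm across from 90 to 126 mm height (grip it from above, at about 108). Full: 340 to 480 g; empty: 60 to 85 g. Origin: centre of its underside, z up its axis.
- mat_a: One of eight round black rubber mats, 100 mm across and 4 mm thick, fixed. Four lie in a row on the tray and four on the rack, about 120 mm apart; at the start each bottle stands in the middle of a mat; one mat of the rack may be bare. Origin: centre of its underside; its top is 4 mm higher.
- mat_b: One of eight round black rubber mats, 100 mm across and 4 mm thick, fixed. Four lie in a row on the tray and four on the rack, about 120 mm apart; at the start each bottle stands in the middle of a mat; one mat of the rack may be bare. Origin: centre of its underside; its top is 4 mm higher.
- mat_c: One of eight round black rubber mats, 100 mm across and 4 mm thick, fixed. Four lie in a row on the tray and four on the rack, about 120 mm apart; at the start each bottle stands in the middle of a mat; one mat of the rack may be bare. Origin: centre of its underside; its top is 4 mm higher.
- mat_d: One of eight round black rubber mats, 100 mm across and 4 mm thick, fixed. Four lie in a row on the tray and four on the rack, about 120 mm apart; at the start each bottle stands in the middle of a mat; one mat of the rack may be bare. Origin: centre of its underside; its top is 4 mm higher.
- mat_e: One of eight round black rubber mats, 100 mm across and 4 mm thick, fixed. Four lie in a row on the tray and four on the rack, about 120 mm apart; at the start each bottle stands in the middle of a mat; one mat of the rack may be bare. Origin: centre of its underside; its top is 4 mm higher.
- mat_f: One of eight round black rubber mats, 100 mm across and 4 mm thick, fixed. Four lie in a row on the tray and four on the rack, about 120 mm apart; at the start each bottle stands in the middle of a mat; one mat of the rack may be bare. Origin: centre of its underside; its top is 4 mm higher.
- mat_g: One of eight round black rubber mats, 100 mm across and 4 mm thick, fixed. Four lie in a row on the tray and four on the rack, about 120 mm apart; at the start each bottle stands in the middle of a mat; one mat of the rack may be bare. Origin: centre of its underside; its top is 4 mm higher.
- mat_h: One of eight round black rubber mats, 100 mm across and 4 mm thick, fixed. Four lie in a row on the tray and four on the rack, about 120 mm apart; at the start each bottle stands in the middle of a mat; one mat of the rack may be bare. Origin: centre of its underside; its top is 4 mm higher.
- tray: White flat plastic tray with a low rim, 126 x 520 mm, floor 6 mm and rim 30 mm high, fixed, with four mats: the bottles in use. It may be the row nearer to the robot or the farther one. Origin: centre of its underside; y along its length.
- rack: Low steel wire rack, 126 x 520 mm, its floor 30 mm and its guard rail 57 mm above the table, fixed, with four mats: the spare bottles. It is the other row. Origin: centre of its footprint on the table; y along its length.
- pad: Square cork pad 130 x 130 mm, 4 mm thick, fixed left or right of the rows and clear at the start: a place to set a bottle down for the moment. On the other side stands a fixed white box, 130 x 130 mm, 90 mm high. Origin: centre of its underside.
- sponge: Bystander: yellow and green sponge 65 x 100 mm, 33 mm high, loose. Origin: centre of its underside.
- scrubber: Bystander: white and grey scrubbing brush 50 x 120 mm, 44 mm high, loose. Origin: centre of its underside.
- cleaner: Bystander: grey bottle 64 mm across, 150 mm high, loose, not one of the amber ones. Origin: centre of its underside.
- beaker: Bystander: clear plastic cup 76 mm across, 80 mm high, loose. Origin: centre of its underside.
- dishbrush: Bystander: flat brush lying across the table behind the rows, loose. Origin: centre of its underside.
Things that resemble listed ones, but are neither listed nor needed, are in the scene too. What is shaped like the bottle_5 but purple or yellow is not meant.

How it is judged:
By the outcome, as a careful person would: the job done as asked, in the order asked, and still so for the second after the job is handed in, with the robot touching nothing.
Of bottle_2, bottle_4, bottle_5, bottle_7 only 3 to 4 are there at a start; the rules pass over those that are not, and their reading is None.
At some moment in a run one of bottle_1, bottle_2, bottle_3, bottle_4, bottle_5, bottle_6, bottle_7, bottle_8 may be knocked a few centimetres aside while the robot is not near it.
It also fails if it takes over 210 s, if anything falls off the work surface, if the arm or the gripper's body presses on something with over 40 N, if the wrist force passes 120 N, or if a joint passes its speed limit or range.

## Working session

There is one attempt and no reset: what is moved stays moved. The work goes in short steps, Python scripts to look and compute and a tool call to move; the robot and the scene stay as the last step left them, time stands still between calls to the robot, and variables do not carry over. Pictures are saved under pics/ and viewed, at most 14 in all, crops included, and the job is handed in when it is done.

Besides the shell and the picture viewer there is one more tool, called after ">>>" as name(argument=value, ...) on one line, values as JSON. servo_tool: Moves the arm, as the interface text tells. Its arguments: {"type":"object","properties":{"rows":{"type":"array"},"squeeze":{"type":"number"}},"required":["rows"]}

```bash
ls; mkdir -p pics
python3 - <<'E'
from workcell import *
import cv2
print(get_obs())
for n in("scene","top"):
    p,d=camera(n); cv2.imwrite(f"pics/{n}0.png",p[:,:,::-1]); print(n,camera_info(n))
print(camera_info("wrist"))
E
```

```text
pics
{'time': 0.0, 'q': array([-6.42860745e+01,  5.01012665e+00,  1.00345838e+01,  9.51004418e+01,
        1.84539211e-04,  9.00002456e+01]), 'qd': array([-0.07647588, -0.02574778, -0.10799766, -0.04502809,  0.02229137,
        0.04070578]), 'joint_efforts': array([-2.43241374e-07, -5.20386851e+01,  4.64804935e+01,  1.63038127e-02,
        4.88496983e-05,  3.87267391e-06]), 'ee_pos': array([ 0.23854377, -0.49534726,  0.25259356]), 'tcp_rot': array([-1.79924015e+02, -1.84213340e-04,  2.57136797e+01]), 'wrist_force': array([-0.47831889,  0.26231525,  0.29397971]), 'torque': array([-0.03022473,  0.00460351, -0.03877041]), 'grasp_force': 0.0, 'opening': 0.08508959940633128}
scene {'fx': 490.90279683336905, 'fy': 490.90279683336905, 'cx': 289.17470772705695, 'cy': 208.8083861665986, 'cam_to_world': array([[-0.18482231, -0.54870047,  0.81533337,  1.48592935],
       [ 0.98275916, -0.09895552,  0.15618014,  0.25004929],
       [-0.00501438,  0.83014192,  0.5575296 ,  0.7404004 ],
       [ 0.        ,  0.        ,  0.        ,  1.        ]])}
top {'fx': 443.26413931371155, 'fy': 443.26413931371155, 'cx': 277.7599020554607, 'cy': 214.4854687681671, 'cam_to_world': array([[ 0.02247267,  0.98544034, -0.16852988,  0.32711308],
       [-0.99960521,  0.02499152,  0.01283958,  0.07118927],
       [ 0.01686445,  0.1681748 ,  0.98561292,  1.18200152],
       [ 0.        ,  0.        ,  0.        ,  1.        ]])}
{'fx': 316.92728192837683, 'fy': 316.92728192837683, 'cx': 276.586993503292, 'cy': 205.7178033481759, 'hand_eye': array([[ 2.00050277e-04,  9.59661446e-01,  2.81158084e-01,
         7.16792054e-02],
       [ 9.99998933e-01, -5.98857432e-04,  1.33252553e-03,
         5.54707328e-04],
       [ 1.44714699e-03,  2.81157517e-01, -9.59660542e-01,
        -1.19663625e-01],
       [ 0.00000000e+00,  0.00000000e+00,  0.00000000e+00,
         1.00000000e+00]])}
```

View pics/top0.png

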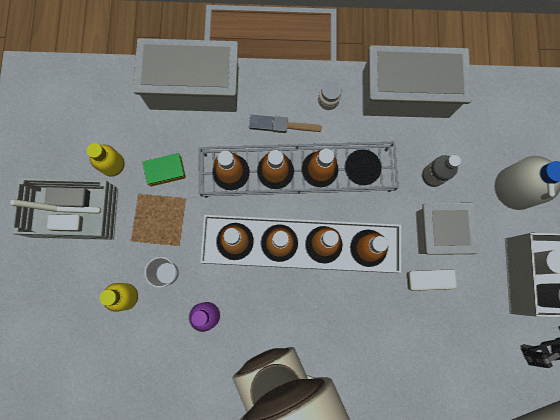

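View pics/scene0.png

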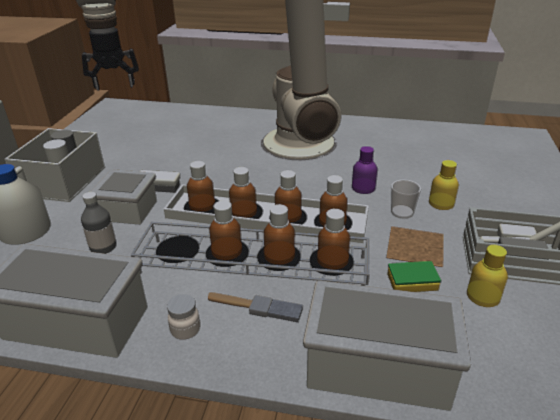

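The top view shows the tray (near row) with four bottles at (236,238), (281,240), (325,240) and (376,244). The rack (far row) holds three at (226,160), (275,158) and (326,157), with a bare mat at (363,167). The pad is at (159,219).

```bash
cat > h.py <<'E'
from workcell import *
import numpy as np, cv2
def cloud(name="top"):
    p,d=camera(name); I=camera_info(name); v,u=np.mgrid[:420,:560]
    P=np.stack([(u-I["cx"])/I["fx"]*d,-(v-I["cy"])/I["fy"]*d,-d],-1)
    T=I["cam_to_world"]; return p,d,P@T[:3,:3].T+T[:3,3]
def ray(name,u,v,z):
    I=camera_info(name);T=I["cam_to_world"]
    r=T[:3,:3]@np.array([(u-I["cx"])/I["fx"],-(v-I["cy"])/I["fy"],-1]); c=T[:3,3]
    return c+r*(z-c[2])/r[2]
def caps(show=True):
    """cap-top discs: pixels at cap-top height that are pale, ray-cast to the top plane"""
    p,d,W=cloud(); out=[]
    for zt,x0,x1 in((.136,.25,.42),(.160,.42,.62)):
        pale=(p.max(2).astype(int)-p.min(2)<50)&(p.min(2)>90)
        m=(abs(W[...,2]-zt)<.008)&(W[...,0]>x0)&(W[...,0]<x1)&(W[...,1]<.3)&(W[...,1]>-.24)&pale&(d>0)
        n,l,s,c=cv2.connectedComponentsWithStats(m.astype(np.uint8))
        for i in range(1,n):
            if s[i,4]<60: continue
            ys,xs=np.where(l==i)
            (cx,cy),r=cv2.minEnclosingCircle(np.c_[xs,ys].astype(np.float32))
            out.append((ray("top",cx,cy,zt),ray("top",*c[i],zt),s[i,4],r,np.median(W[l==i][:,2])))
    for a,b,n,r,z in out: print("cap circ",a.round(4),"mean",b[:2].round(4),n,round(r,1),round(z,4))
    return out
E
python3 - <<'E'
from h import *
caps()
p,d,W=cloud()
# mats: dark pixels
for nm,z,x0,x1 in(("tray",.010,.25,.42),("rack",.034,.42,.62)):
    m=((p.max(2)<35)&(W[...,0]>x0)&(W[...,0]<x1)&(abs(W[...,1])<.35)).astype(np.uint8)
    n,l,s,c=cv2.connectedComponentsWithStats(m)
    for i in range(1,n):
        if s[i,4]>300:
            x,y,w,h=s[i,:4]; print(nm,s[i],ray("top",*c[i],z).round(4),ray("top",x,c[i][1],z)[1].round(4),ray("top",x+w-1,c[i][1],z)[1].round(4),"xlo",ray("top",c[i][0],y+h-1,z)[0].round(4))
m=((abs(p.astype(int)-[150,105,70]).max(2)<45)&(W[...,1]>.25)&(W[...,2]<.02)).astype(np.uint8)
n,l,s,c=cv2.connectedComponentsWithStats(m); i=1+s[1:,4].argmax(); print("pad",s[i],ray("top",*c[i],.004))
# obstacles > 5cm tall
m=((W[...,2]>.03)&(W[...,0]>.2)&(W[...,0]<.75)&(abs(W[...,1])<.5)&(d>0)).astype(np.uint8)
n,l,s,c=cv2.connectedComponentsWithStats(m)
for i in range(1,n):
    if s[i,4]>60: q=W[l==i]; print("obj",q.mean(0).round(3),q.min(0).round(3),q.max(0).round(3))
E
```

```text
pad [ 131  194   55   52 2277] [0.50744    0.37608853 0.004     ]
obj [0.635 0.01  0.075] [ 0.568 -0.257  0.03 ] [0.724 0.272 0.166]
obj [0.653 0.49  0.074] [0.626 0.478 0.03 ] [0.688 0.5   0.131]
obj [ 0.659 -0.169  0.034] [ 0.61  -0.235  0.03 ] [ 0.71  -0.114  0.04 ]
obj [0.624 0.182 0.088] [0.588 0.128 0.03 ] [0.697 0.25  0.165]
obj [0.64  0.366 0.034] [0.597 0.311 0.03 ] [0.685 0.422 0.04 ]
obj [ 0.64  -0.356  0.099] [ 0.616 -0.399  0.03 ] [ 0.679 -0.334  0.155]
obj [0.519 0.493 0.067] [0.45  0.489 0.03 ] [0.591 0.5   0.095]
obj [ 0.49  -0.37   0.087] [ 0.425 -0.443  0.03 ] [ 0.557 -0.309  0.098]
obj [0.449 0.165 0.1  ] [0.419 0.133 0.03 ] [0.487 0.203 0.141]
obj [ 0.449 -0.063  0.099] [ 0.419 -0.102  0.031] [ 0.487 -0.033  0.141]
obj [0.445 0.052 0.101] [0.414 0.017 0.031] [0.483 0.085 0.141]
obj [ 0.438 -0.177  0.098] [ 0.408 -0.219  0.03 ] [ 0.478 -0.151  0.142]
obj [0.367 0.353 0.064] [0.328 0.308 0.03 ] [0.402 0.383 0.084]
obj [ 0.363 -0.341  0.043] [ 0.336 -0.405  0.03 ] [ 0.391 -0.283  0.051]
obj [0.303 0.439 0.088] [0.268 0.415 0.031] [0.337 0.479 0.132]
obj [0.262 0.23  0.091] [0.225 0.201 0.031] [0.294 0.268 0.131]
obj [ 0.222 -0.445  0.32 ] [ 0.2   -0.477  0.243] [ 0.252 -0.422  0.356]
obj [0.207 0.02  0.602] [ 0.2   -0.017  0.533] [0.215 0.056 0.639]
```

```bash
sed -i 's/(.136,.25,.42),(.160,.42,.62)/(.136,.36,.53),(.160,.55,.73)/' h.py
python3 - <<'E'
from h import *
caps()
p,d,W=cloud()
for nm,z,x0,x1 in(("tray",.010,.35,.53),("rack",.034,.55,.74)):
    m=((p.max(2)<45)&(W[...,0]>x0)&(W[...,0]<x1)&(abs(W[...,1])<.3)).astype(np.uint8)
    n,l,s,c=cv2.connectedComponentsWithStats(m)
    for i in range(1,n):
        if s[i,4]>200:
            x,y,w,h=s[i,:4]; k=ray("top",x+w/2-.5,y+h/2-.5,z)
            print(nm,s[i],"bbox c",k.round(4),"yext",ray("top",x-.5,c[i][1],z)[1].round(4),ray("top",x+w-.5,c[i][1],z)[1].round(4),"xlo",ray("top",c[i][0],y+h-.5,z)[0].round(4))
E
```

```text
cap circ [0.4527 0.1678 0.136 ] mean [0.4529 0.1676] 193 7.8 0.1363
cap circ [0.4491 0.0506 0.136 ] mean [0.4492 0.0509] 190 7.8 0.1357
cap circ [ 0.453  -0.0677  0.136 ] mean [ 0.4533 -0.068 ] 191 7.9 0.136
cap circ [ 0.4422 -0.1858  0.136 ] mean [ 0.4424 -0.186 ] 195 7.9 0.1354
cap circ [ 0.6473 -0.0537  0.16  ] mean [ 0.648  -0.0538] 178 7.7 0.1606
cap circ [0.6354 0.1876 0.16  ] mean [0.636  0.1877] 189 7.9 0.1604
cap circ [0.6416 0.0676 0.16  ] mean [0.6413 0.0677] 183 7.7 0.1604
tray [217 223  36  37 379] bbox c [0.4533 0.169  0.01  ] yext 0.2162 0.121 xlo 0.4045
tray [262 225  36  37 386] bbox c [0.4509 0.0496 0.01  ] yext 0.0972 0.0017 xlo 0.4019
tray [306 226  36  37 376] bbox c [ 0.4511 -0.0674  0.01  ] yext -0.0197 -0.1153 xlo 0.4019
tray [351 230  35  37 343] bbox c [ 0.4433 -0.1859  0.01  ] yext -0.1392 -0.2325 xlo 0.394
rack [345 150  36  35 976] bbox c [ 0.6585 -0.1684  0.034 ] yext -0.1199 -0.2169 xlo 0.6103
rack [302 152  36  35 323] bbox c [ 0.6498 -0.0528  0.034 ] yext -0.0047 -0.1011 xlo 0.6015
rack [213 156  36  34 358] bbox c [0.6337 0.1848 0.034 ] yext 0.2319 0.1363 xlo 0.5876
rack [257 158  37  31 335] bbox c [0.6356 0.0661 0.034 ] yext 0.1151 0.0165 xlo 0.5932
```

>>> servo_tool(rows=[{"offset":[0,0,-0.5],"yaw":0.143,"claw":0},{"offset":[0,0,-0.5],"yaw":0.143,"claw":0},{"offset":[0,0,-0.5],"yaw":0.143,"claw":0},{"offset":[0,0,-0.5],"yaw":0.143,"claw":0}], squeeze=50)

```text
time: 0.8
ee_pos: [0.2386, -0.4955, 0.3032]
tcp_rot: [-180.0, 0.0, 0.0]
wrist_force: [-0.3, 0.1, -0.1]
opening: 0.0853
grasp_force: 0.0
```

>>> servo_tool(rows=[{"offset":[0.5,-0.5,0],"yaw":0,"claw":0},{"offset":[1,-1,0],"yaw":0,"claw":0},{"offset":[1,-1,0],"yaw":0,"claw":0}])

```text
time: 1.18
ee_pos: [0.3404, -0.3934, 0.3034]
tcp_rot: [-180.0, -0.0, 0.3]
wrist_force: [0.3, -0.0, -0.6]
opening: 0.0856
grasp_force: 0.0
```

>>> servo_tool(rows=[{"offset":[0.5,-0.5,0],"yaw":0,"claw":0},{"offset":[1,-1,0],"yaw":0,"claw":0},{"offset":[1,-1,0],"yaw":0,"claw":0}])

```text
time: 1.55
ee_pos: [0.4403, -0.2938, 0.303]
tcp_rot: [-180.0, 0.0, 0.2]
wrist_force: [-0.2, -0.7, 0.4]
opening: 0.0854
grasp_force: 0.0
```

>>> servo_tool(rows=[{"offset":[0,-0.5,0],"yaw":0,"claw":0},{"offset":[0,-1,0],"yaw":0,"claw":0},{"offset":[0,-1,0],"yaw":0,"claw":0},{"offset":[0,-1,0],"yaw":0,"claw":0}])

```text
time: 2.05
ee_pos: [0.4386, -0.1964, 0.3034]
tcp_rot: [180.0, -0.0, 0.0]
wrist_force: [0.4, -0.5, -0.7]
opening: 0.0852
grasp_force: 0.0
```

>>> servo_tool(rows=[{"offset":[0.04,-0.1,0.5],"yaw":0,"claw":0},{"offset":[0.04,-0.1,1],"yaw":0,"claw":0},{"offset":[0.04,-0.1,1],"yaw":0,"claw":0}])

```text
time: 2.42
ee_pos: [0.4408, -0.1861, 0.1998]
tcp_rot: [-179.9, 0.4, -0.1]
wrist_force: [-0.1, -1.1, 0.4]
opening: 0.0854
grasp_force: 0.0
```

>>> servo_tool(rows=[{"offset":[0,0,0.3],"yaw":0,"claw":0},{"offset":[0,0,0.6],"yaw":0,"claw":0},{"offset":[0,0,0.82],"yaw":0,"claw":0},{"offset":[0,0,0.82],"yaw":0,"claw":0}])

```text
time: 2.92
ee_pos: [0.4429, -0.1865, 0.1223]
tcp_rot: [180.0, 0.0, -0.1]
wrist_force: [-0.6, -0.1, -0.6]
opening: 0.0853
grasp_force: 0.0
```

>>> servo_tool(rows=[{"offset":[0,0,0],"yaw":0,"claw":1},{"offset":[0,0,0],"yaw":0,"claw":1},{"offset":[0,0,0],"yaw":0,"claw":1},{"offset":[0,0,0],"yaw":0,"claw":1},{"offset":[0,0,0],"yaw":0,"claw":1},{"offset":[0,0,0],"yaw":0,"claw":1}])

```text
time: 3.68
ee_pos: [0.4433, -0.186, 0.1225]
tcp_rot: [179.9, -0.1, -0.0]
wrist_force: [0.1, -1.1, 6.3]
opening: 0.037
grasp_force: 49.4
```

>>> servo_tool(rows=[{"offset":[0,0,-0.1],"yaw":0,"claw":1},{"offset":[0,0,-0.2],"yaw":0,"claw":1},{"offset":[0,0,-0.2],"yaw":0,"claw":1},{"offset":[0,0,-0.2],"yaw":0,"claw":1},{"offset":[0,0,-0.2],"yaw":0,"claw":1}])

```text
time: 4.3
ee_pos: [0.4426, -0.1855, 0.1409]
tcp_rot: [-180.0, 0.0, -0.0]
wrist_force: [-0.5, 0.7, -0.3]
opening: 0.0369
grasp_force: 49.9
```

>>> servo_tool(rows=[{"offset":[0,0,-0.3],"yaw":0,"claw":1},{"offset":[0,0,-0.6],"yaw":0,"claw":1},{"offset":[0,0,-0.6],"yaw":0,"claw":1},{"offset":[0,0,-0.6],"yaw":0,"claw":1}])

```text
time: 4.8
ee_pos: [0.4426, -0.1855, 0.2004]
tcp_rot: [-180.0, 0.1, -0.0]
wrist_force: [0.1, -0.0, -1.5]
opening: 0.0366
grasp_force: 50.1
```

>>> servo_tool(rows=[{"offset":[0.3,-0.05,0],"yaw":0,"claw":1},{"offset":[0.6,-0.1,0],"yaw":0,"claw":1},{"offset":[1,-0.1,0],"yaw":0,"claw":1},{"offset":[1,-0.1,0],"yaw":0,"claw":1}])

```text
time: 5.3
ee_pos: [0.5439, -0.1752, 0.1985]
tcp_rot: [-179.9, 0.2, 0.0]
wrist_force: [-0.6, 0.1, -0.9]
opening: 0.037
grasp_force: 50.0
```

>>> servo_tool(rows=[{"offset":[0.4,-0.05,0],"yaw":0,"claw":1},{"offset":[0.8,-0.075,0],"yaw":0,"claw":1},{"offset":[1,-0.075,0],"yaw":0,"claw":1},{"offset":[1,-0.075,0],"yaw":0,"claw":1}])

```text
time: 5.8
ee_pos: [0.6427, -0.1681, 0.1995]
tcp_rot: [-180.0, 0.1, -0.0]
wrist_force: [0.0, -0.2, -1.1]
opening: 0.0371
grasp_force: 50.1
```

>>> servo_tool(rows=[{"offset":[0.16,0,0],"yaw":0,"claw":1},{"offset":[0.16,0,0],"yaw":0,"claw":1},{"offset":[0.16,0,0],"yaw":0,"claw":1},{"offset":[0.16,0,0],"yaw":0,"claw":1},{"offset":[0.16,0,0],"yaw":0,"claw":1}])

```text
time: 6.42
ee_pos: [0.6584, -0.1683, 0.2016]
tcp_rot: [180.0, -0.0, -0.0]
wrist_force: [-0.3, -0.0, 0.2]
opening: 0.0368
grasp_force: 50.1
```

Run:
```python
from h import *
f=[]
for k in range(3):
    o=get_obs(); f.append(o["wrist_force"]); p,d=camera("scene")
print(np.mean(f,0),np.array(f)[:,2],o["joint_efforts"]); cv2.imwrite("pics/s1.png",p[:,:,::-1])
```

```text
[-0.26462511  0.0530896  -0.27149886] [ 0.23652176 -0.09952627 -0.95149208] [-3.89981107e-02 -7.20230484e+01  4.70303714e+01  9.32791008e-03
 -2.24847194e-03 -1.00355490e-03]
```

View pics/s1.png

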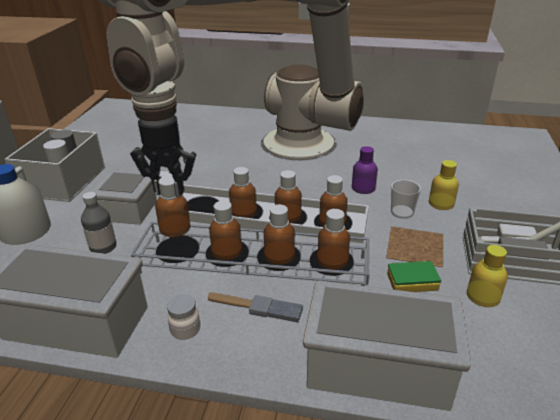

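The picture shows the arm holding the light bottle at about (172,215) over the bare rack mat at (178,248). I'll set it down and test the next rack bottle.

>>> servo_tool(rows=[{"offset":[0,0,0.3],"yaw":0,"claw":1},{"offset":[0,0,0.45],"yaw":0,"claw":1},{"offset":[0,0,0.5],"yaw":0,"claw":1},{"offset":[0,0,0.54],"yaw":0,"claw":1},{"offset":[0,0,0.54],"yaw":0,"claw":1},{"offset":[0,0,0.54],"yaw":0,"claw":1}])

```text
time: 7.32
ee_pos: [0.6591, -0.1683, 0.148]
tcp_rot: [180.0, -0.1, -0.0]
wrist_force: [0.2, -0.2, -0.7]
opening: 0.037
grasp_force: 50.1
```

>>> servo_tool(rows=[{"offset":[0,0,0],"yaw":0,"claw":0},{"offset":[0,0,0],"yaw":0,"claw":0},{"offset":[0,0,0],"yaw":0,"claw":0},{"offset":[0,0,0],"yaw":0,"claw":0},{"offset":[0,0,0],"yaw":0,"claw":0},{"offset":[0,0,0],"yaw":0,"claw":0}])

```text
time: 8.07
ee_pos: [0.6588, -0.1682, 0.1473]
tcp_rot: [180.0, -0.0, -0.0]
wrist_force: [-0.2, -0.2, 0.1]
opening: 0.0858
grasp_force: 0.0
```

>>> servo_tool(rows=[{"offset":[0,0,-0.3],"yaw":0,"claw":0},{"offset":[0,0,-0.7],"yaw":0,"claw":0},{"offset":[0,0,-1],"yaw":0,"claw":0},{"offset":[0,0,-1],"yaw":0,"claw":0}])

```text
time: 8.57
ee_pos: [0.6595, -0.1684, 0.2503]
tcp_rot: [179.9, -0.3, -0.0]
wrist_force: [0.0, -0.2, -0.8]
opening: 0.0853
grasp_force: 0.0
```

>>> servo_tool(rows=[{"offset":[-0.05,-0.5,0],"yaw":0,"claw":0},{"offset":[-0.1,-1,0],"yaw":0,"claw":0},{"offset":[-0.1,-1,0],"yaw":0,"claw":0}])

```text
time: 8.95
ee_pos: [0.6484, -0.0651, 0.2464]
tcp_rot: [-180.0, 0.1, 0.2]
wrist_force: [0.2, -1.4, -0.1]
opening: 0.0857
grasp_force: 0.0
```

>>> servo_tool(rows=[{"offset":[0,-0.15,0],"yaw":0,"claw":0},{"offset":[0,-0.15,0],"yaw":0,"claw":0},{"offset":[0,-0.15,0],"yaw":0,"claw":0}])

```text
time: 9.32
ee_pos: [0.6489, -0.0538, 0.247]
tcp_rot: [180.0, 0.0, -0.1]
wrist_force: [0.4, -0.4, -0.7]
opening: 0.0855
grasp_force: 0.0
```

Run:
```python
from h import *
print(get_obs()["ee_pos"]); caps()
```

```text
[ 0.64889765 -0.05384326  0.2469797 ]
cap circ [0.4527 0.1678 0.136 ] mean [0.4529 0.1676] 193 7.8 0.136
cap circ [0.4491 0.0506 0.136 ] mean [0.4493 0.0508] 191 7.8 0.1361
cap circ [0.6354 0.1876 0.16  ] mean [0.6362 0.1875] 186 7.9 0.1607
cap circ [0.6412 0.0676 0.16  ] mean [0.6413 0.0677] 179 7.6 0.1602
```

Descend on R3, grip, lift.

>>> servo_tool(rows=[{"offset":[0,0,0.4],"yaw":0,"claw":0},{"offset":[0,0,0.8],"yaw":0,"claw":0},{"offset":[0,0,1],"yaw":0,"claw":0},{"offset":[0,0,1],"yaw":0,"claw":0},{"offset":[0,0,1],"yaw":0,"claw":1},{"offset":[0,0,1],"yaw":0,"claw":1},{"offset":[0,0,1],"yaw":0,"claw":1},{"offset":[0,0,1],"yaw":0,"claw":1},{"offset":[0,0,1],"yaw":0,"claw":1},{"offset":[0,0,1],"yaw":0,"claw":1}])

```text
time: 10.62
ee_pos: [0.6493, -0.0537, 0.1486]
tcp_rot: [179.9, -0.1, -0.0]
wrist_force: [-0.3, -3.1, 6.2]
opening: 0.0372
grasp_force: 49.9
```

>>> servo_tool(rows=[{"offset":[0,0,-0.2],"yaw":0,"claw":1},{"offset":[0,0,-0.4],"yaw":0,"claw":1},{"offset":[0,0,-0.6],"yaw":0,"claw":1},{"offset":[0,0,-0.6],"yaw":0,"claw":1},{"offset":[0,0,-0.6],"yaw":0,"claw":1}])

```text
time: 11.25
ee_pos: [0.6486, -0.0531, 0.2058]
tcp_rot: [-180.0, 0.1, -0.0]
wrist_force: [1.0, -0.4, -4.7]
opening: 0.0367
grasp_force: 51.0
```

```bash
cat > w.py <<'E'
from h import *
f=[]
for k in range(3):
    o=get_obs(); f.append(o["wrist_force"]); camera("scene")
print(o["ee_pos"],np.array(f)[:,2],np.mean(f,0)[2])
E
python3 w.py
```

```text
[ 0.64842208 -0.05311341  0.20573697] [-4.65577552 -4.40213537 -4.56890111] -4.542270666876588
```

>>> servo_tool(rows=[{"offset":[-0.3,0,0],"yaw":0,"claw":1},{"offset":[-0.6,0,0],"yaw":0,"claw":1},{"offset":[-0.9,0,0],"yaw":0,"claw":1},{"offset":[-1,0,0],"yaw":0,"claw":1}])

```text
time: 11.9
ee_pos: [0.5474, -0.0531, 0.2072]
tcp_rot: [-180.0, 0.0, -0.0]
wrist_force: [1.0, -0.1, -3.0]
opening: 0.0369
grasp_force: 51.0
```

>>> servo_tool(rows=[{"offset":[0,0.3,0],"yaw":0,"claw":1},{"offset":[0,0.6,0],"yaw":0,"claw":1},{"offset":[-0.06,0.9,0],"yaw":0,"claw":1},{"offset":[-0.06,1,0],"yaw":0,"claw":1}])

```text
time: 12.4
ee_pos: [0.5427, -0.1546, 0.2068]
tcp_rot: [180.0, 0.0, -0.1]
wrist_force: [-0.3, 0.0, -4.1]
opening: 0.0368
grasp_force: 51.7
```

>>> servo_tool(rows=[{"offset":[-0.3,0.2,0],"yaw":0,"claw":1},{"offset":[-0.6,0.33,0],"yaw":0,"claw":1},{"offset":[-0.9,0.33,0],"yaw":0,"claw":1},{"offset":[-1,0.33,0],"yaw":0,"claw":1},{"offset":[-1,0.33,0],"yaw":0,"claw":1},{"offset":[-1,0.33,0],"yaw":0,"claw":1}])

```text
time: 13.15
ee_pos: [0.4436, -0.186, 0.2072]
tcp_rot: [-180.0, -0.0, 0.0]
wrist_force: [0.2, 0.7, -4.6]
opening: 0.0369
grasp_force: 51.6
```

>>> servo_tool(rows=[{"offset":[0,0,0.3],"yaw":0,"claw":1},{"offset":[0,0,0.6],"yaw":0,"claw":1},{"offset":[0,0,0.75],"yaw":0,"claw":1},{"offset":[0,0,0.82],"yaw":0,"claw":1},{"offset":[0,0,0.82],"yaw":0,"claw":1},{"offset":[0,0,0.82],"yaw":0,"claw":1}])

```text
time: 13.9
ee_pos: [0.4431, -0.1863, 0.1261]
tcp_rot: [180.0, -0.1, -0.0]
wrist_force: [0.1, 0.1, -3.8]
opening: 0.0366
grasp_force: 51.6
```

>>> servo_tool(rows=[{"offset":[0,0,0.025],"yaw":0,"claw":1},{"offset":[0,0,0.025],"yaw":0,"claw":1},{"offset":[0,0,0.025],"yaw":0,"claw":0},{"offset":[0,0,0.025],"yaw":0,"claw":0},{"offset":[0,0,0.025],"yaw":0,"claw":0},{"offset":[0,0,0.025],"yaw":0,"claw":0},{"offset":[0,0,0.025],"yaw":0,"claw":0},{"offset":[0,0,-0.4],"yaw":0,"claw":0},{"offset":[0,0,-0.9],"yaw":0,"claw":0},{"offset":[0,0,-0.9],"yaw":0,"claw":0}])

```text
time: 15.15
ee_pos: [0.444, -0.1867, 0.2192]
tcp_rot: [179.9, -0.3, -0.0]
wrist_force: [0.5, 0.1, 0.0]
opening: 0.0853
grasp_force: 0.0
```

>>> servo_tool(rows=[{"offset":[0.05,-0.5,0],"yaw":0,"claw":0},{"offset":[0.095,-1,0],"yaw":0,"claw":0},{"offset":[0.095,-1,0],"yaw":0,"claw":0}])

```text
time: 15.52
ee_pos: [0.4523, -0.0837, 0.2146]
tcp_rot: [-180.0, 0.0, 0.2]
wrist_force: [0.1, 0.3, 0.0]
opening: 0.0853
grasp_force: 0.0
```

>>> servo_tool(rows=[{"offset":[0,-0.185,0],"yaw":0,"claw":0},{"offset":[0,-0.185,0],"yaw":0,"claw":0},{"offset":[0,-0.185,0],"yaw":0,"claw":0}])

```text
time: 15.9
ee_pos: [0.4523, -0.0683, 0.2149]
tcp_rot: [180.0, 0.0, -0.0]
wrist_force: [-0.1, -0.4, -0.6]
opening: 0.0854
grasp_force: 0.0
```

Run:
```python
from h import *
print(get_obs()["ee_pos"]); caps()
```

```text
[ 0.45225381 -0.06829359  0.21491565]
cap circ [0.4527 0.1678 0.136 ] mean [0.4529 0.1676] 193 7.8 0.1358
cap circ [0.4491 0.0506 0.136 ] mean [0.4492 0.0508] 190 7.8 0.1357
cap circ [ 0.6598 -0.169   0.16  ] mean [ 0.663  -0.1691] 119 7.6 0.1598
cap circ [0.6354 0.1876 0.16  ] mean [0.636  0.1876] 188 7.9 0.1604
cap circ [0.6412 0.0676 0.16  ] mean [0.6411 0.0677] 179 7.6 0.1601
```

>>> servo_tool(rows=[{"offset":[0,0,0.4],"yaw":0,"claw":0},{"offset":[0,0,0.8],"yaw":0,"claw":0},{"offset":[0,0,0.93],"yaw":0,"claw":0},{"offset":[0,0,0.93],"yaw":0,"claw":0},{"offset":[0,0,0.93],"yaw":0,"claw":1},{"offset":[0,0,0.93],"yaw":0,"claw":1},{"offset":[0,0,0.93],"yaw":0,"claw":1},{"offset":[0,0,0.93],"yaw":0,"claw":1},{"offset":[0,0,0.93],"yaw":0,"claw":1},{"offset":[0,0,0.93],"yaw":0,"claw":1}])

```text
time: 17.2
ee_pos: [0.4529, -0.068, 0.1233]
tcp_rot: [179.9, -0.1, -0.0]
wrist_force: [-0.2, -3.2, 5.6]
opening: 0.0366
grasp_force: 49.8
```

>>> servo_tool(rows=[{"offset":[0,0,-0.15],"yaw":0,"claw":1},{"offset":[0,0,-0.3],"yaw":0,"claw":1},{"offset":[0,0,-0.3],"yaw":0,"claw":1},{"offset":[0,0,-0.3],"yaw":0,"claw":1}])

```text
time: 17.7
ee_pos: [0.4523, -0.0676, 0.152]
tcp_rot: [-180.0, 0.0, -0.0]
wrist_force: [0.7, -0.7, -5.8]
opening: 0.0368
grasp_force: 50.9
```

```bash
python3 w.py
```

```text
[ 0.45205853 -0.06756923  0.15171003] [-5.78095617 -4.50261681 -4.22210802] -4.835226996697932
```

>>> servo_tool(rows=[{"offset":[0,0,0.2],"yaw":0,"claw":1},{"offset":[0,0,0.295],"yaw":0,"claw":1},{"offset":[0,0,0.295],"yaw":0,"claw":1},{"offset":[0,0,0.295],"yaw":0,"claw":1},{"offset":[0,0,0.295],"yaw":0,"claw":0},{"offset":[0,0,0.295],"yaw":0,"claw":0},{"offset":[0,0,0.295],"yaw":0,"claw":0},{"offset":[0,0,0.295],"yaw":0,"claw":0},{"offset":[0,0,0.295],"yaw":0,"claw":0},{"offset":[0,0,-0.3],"yaw":0,"claw":0},{"offset":[0,0,-0.63],"yaw":0,"claw":0},{"offset":[0,0,-0.63],"yaw":0,"claw":0}])

```text
time: 19.35
ee_pos: [0.4534, -0.0678, 0.2179]
tcp_rot: [180.0, -0.3, -0.0]
wrist_force: [0.5, -0.3, -0.5]
opening: 0.0849
grasp_force: 0.0
```

>>> servo_tool(rows=[{"offset":[0,-0.5,0],"yaw":0,"claw":0},{"offset":[-0.03,-1,0],"yaw":0,"claw":0},{"offset":[-0.03,-1,0],"yaw":0,"claw":0}])

```text
time: 19.73
ee_pos: [0.4493, 0.0149, 0.2143]
tcp_rot: [-179.2, 0.1, 1.5]
wrist_force: [0.6, -0.5, -0.1]
opening: 0.085
grasp_force: 0.0
```

>>> servo_tool(rows=[{"offset":[0,-0.18,0],"yaw":0,"claw":0},{"offset":[0,-0.18,0],"yaw":0,"claw":0},{"offset":[0,-0.18,0],"yaw":0,"claw":0}])

```text
time: 20.1
ee_pos: [0.4498, 0.0208, 0.2154]
tcp_rot: [-178.8, 0.0, 2.0]
wrist_force: [-0.8, 0.1, -0.5]
opening: 0.0856
grasp_force: 0.0
```

Run:
```python
from h import *
print(get_obs()["ee_pos"]); caps()
p,_=camera("scene"); cv2.imwrite("pics/s2.png",p[100:330,80:450,::-1])
```

```text
[0.44976738 0.02083675 0.2154107 ]
cap circ [0.4527 0.1678 0.136 ] mean [0.4529 0.1676] 193 7.8 0.1363
cap circ [ 0.4469 -0.1859  0.136 ] mean [ 0.4459 -0.185 ] 187 7.9 0.1358
cap circ [ 0.6577 -0.1687  0.16  ] mean [ 0.6578 -0.1684] 178 7.6 0.1601
cap circ [0.6354 0.1876 0.16  ] mean [0.6361 0.1876] 187 7.9 0.1602
cap circ [0.642  0.0687 0.16  ] mean [0.6438 0.0729] 112 7.4 0.1601
```

View pics/s2.png

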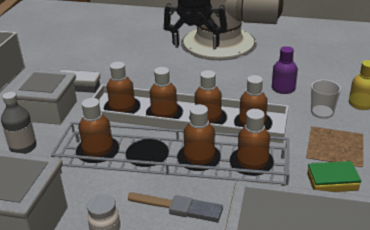

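The crop shows all the bottles standing, with the rack's third mat at (148,152) free. The arm stopped short, so I'll check the joints.

Run:
```python
from h import *
for i in range(3):
    o=get_obs(); print(o["q"].round(2),o["qd"].round(2),o["ee_pos"],o["tcp_rot"]); camera("top")
```

```text
[  1.94  -9.25  -7.92  91.34   1.22 179.94] [ 0.17 -0.05 -0.02  0.08  0.04 -0.03] [0.44975564 0.02089094 0.21547207] [-1.78776767e+02  1.66440681e-02  1.99998230e+00]
[  1.95  -9.25  -7.92  91.34   1.23 179.94] [ 0.14 -0.01 -0.04  0.09  0.   -0.07] [0.4497714  0.02097748 0.21551643] [-1.78774304e+02  1.15501203e-02  2.01142017e+00]
[  1.96  -9.25  -7.92  91.34   1.23 179.94] [ 0.09 -0.    0.01  0.07 -0.01 -0.  ] [0.44975994 0.02102278 0.21551983] [-1.78774907e+02  1.11122341e-02  2.01592117e+00]
```

>>> servo_tool(rows=[{"offset":[0,0,0],"yaw":0,"claw":0},{"offset":[0,0,0],"yaw":0,"claw":0}])

```text
time: 20.6
ee_pos: [0.4498, 0.0213, 0.2156]
tcp_rot: [-178.8, 0.0, 2.0]
wrist_force: [0.6, 0.1, 0.6]
opening: 0.0854
grasp_force: 0.0
```

>>> servo_tool(rows=[{"offset":[0,0,0],"yaw":-0.5,"claw":0},{"offset":[0,0,0],"yaw":-0.5,"claw":0},{"offset":[0,0,0],"yaw":-0.5,"claw":0},{"offset":[0,0,0],"yaw":-0.5,"claw":0},{"offset":[0,0,0],"yaw":-0.5,"claw":0},{"offset":[0,0,0],"yaw":-0.5,"claw":0},{"offset":[0,0,0],"yaw":-0.5,"claw":0},{"offset":[0,0,0],"yaw":-0.5,"claw":0},{"offset":[0,0,0],"yaw":-0.5,"claw":0},{"offset":[0,0,0],"yaw":-0.5,"claw":0},{"offset":[0,0,0],"yaw":-0.5,"claw":0}])

```text
time: 21.98
ee_pos: [0.4497, 0.0213, 0.2155]
tcp_rot: [-180.0, -1.2, 92.0]
wrist_force: [0.1, -1.1, 0.3]
opening: 0.0851
grasp_force: 0.0
```

>>> servo_tool(rows=[{"offset":[0.275,0,0],"yaw":0.011,"claw":0},{"offset":[0.275,0,0],"yaw":0.011,"claw":0},{"offset":[0.275,0,0],"yaw":0.011,"claw":0}])

```text
time: 22.35
ee_pos: [0.4487, 0.0487, 0.2161]
tcp_rot: [-179.9, -1.2, 90.1]
wrist_force: [0.8, -0.1, 0.4]
opening: 0.0856
grasp_force: 0.0
```

>>> servo_tool(rows=[{"offset":[0,0,0.4],"yaw":0,"claw":0},{"offset":[0,0,0.8],"yaw":0,"claw":0},{"offset":[0,0,0.94],"yaw":0,"claw":0},{"offset":[0,0,0.94],"yaw":0,"claw":0},{"offset":[0,0,0.94],"yaw":0,"claw":1},{"offset":[0,0,0.94],"yaw":0,"claw":1},{"offset":[0,0,0.94],"yaw":0,"claw":1},{"offset":[0,0,0.94],"yaw":0,"claw":1},{"offset":[0,0,0.94],"yaw":0,"claw":1},{"offset":[0,0,0.94],"yaw":0,"claw":1}])

```text
time: 23.6
ee_pos: [0.449, 0.0508, 0.1232]
tcp_rot: [180.0, -1.2, 90.1]
wrist_force: [-2.0, -0.4, 6.0]
opening: 0.0364
grasp_force: 49.8
```

>>> servo_tool(rows=[{"offset":[0,0,-0.15],"yaw":0,"claw":1},{"offset":[0,0,-0.3],"yaw":0,"claw":1},{"offset":[0,0,-0.3],"yaw":0,"claw":1},{"offset":[0,0,-0.3],"yaw":0,"claw":1}])

```text
time: 24.1
ee_pos: [0.4487, 0.0501, 0.152]
tcp_rot: [-179.9, -1.2, 90.1]
wrist_force: [0.0, -0.2, -3.9]
opening: 0.0365
grasp_force: 51.1
```

```bash
python3 w.py
```

```text
[0.44843382 0.05011782 0.15160627] [-3.86899909 -4.60568874 -4.19557449] -4.223420776037189
```

>>> servo_tool(rows=[{"offset":[0,0,0.2],"yaw":0,"claw":1},{"offset":[0,0,0.295],"yaw":0,"claw":1},{"offset":[0,0,0.295],"yaw":0,"claw":1},{"offset":[0,0,0.295],"yaw":0,"claw":1},{"offset":[0,0,0.295],"yaw":0,"claw":0},{"offset":[0,0,0.295],"yaw":0,"claw":0},{"offset":[0,0,0.295],"yaw":0,"claw":0},{"offset":[0,0,0.295],"yaw":0,"claw":0},{"offset":[0,0,0.295],"yaw":0,"claw":0},{"offset":[0,0,-0.3],"yaw":0,"claw":0},{"offset":[0,0,-0.63],"yaw":0,"claw":0},{"offset":[0,0,-0.63],"yaw":0,"claw":0}])

```text
time: 25.75
ee_pos: [0.4498, 0.0489, 0.2178]
tcp_rot: [179.8, -1.3, 90.1]
wrist_force: [0.3, 0.4, 0.1]
opening: 0.0852
grasp_force: 0.0
```

>>> servo_tool(rows=[{"offset":[0.5,0,0],"yaw":0,"claw":0},{"offset":[1,0.035,0],"yaw":0,"claw":0},{"offset":[1,0.035,0],"yaw":0,"claw":0}])

```text
time: 26.12
ee_pos: [0.4517, 0.1512, 0.2159]
tcp_rot: [-179.8, -1.2, 90.3]
wrist_force: [-0.3, -0.5, -0.2]
opening: 0.0854
grasp_force: 0.0
```

>>> servo_tool(rows=[{"offset":[0.17,0,0],"yaw":0,"claw":0},{"offset":[0.17,0,0],"yaw":0,"claw":0},{"offset":[0.17,0,0],"yaw":0,"claw":0}])

```text
time: 26.5
ee_pos: [0.4521, 0.1653, 0.2175]
tcp_rot: [-179.9, -1.2, 90.0]
wrist_force: [-0.3, -0.0, -0.2]
opening: 0.0852
grasp_force: 0.0
```

Run:
```python
from h import *
o=get_obs();print(o["ee_pos"],o["tcp_rot"]); caps()
p,_=camera("scene"); cv2.imwrite("pics/s3.png",p[100:330,80:450,::-1])
```

```text
[0.45209138 0.16534964 0.21746465] [-179.93403734   -1.21632137   90.04540947]
cap circ [0.4489 0.0503 0.136 ] mean [0.4492 0.0503] 190 7.8 0.1359
cap circ [ 0.4522 -0.0661  0.136 ] mean [ 0.4524 -0.0664] 193 7.9 0.1359
cap circ [ 0.4469 -0.1859  0.136 ] mean [ 0.4458 -0.1852] 187 7.9 0.1357
cap circ [ 0.6577 -0.1687  0.16  ] mean [ 0.6576 -0.1684] 178 7.6 0.1603
cap circ [0.6412 0.0676 0.16  ] mean [0.6413 0.0677] 179 7.6 0.16
```

View pics/s3.png

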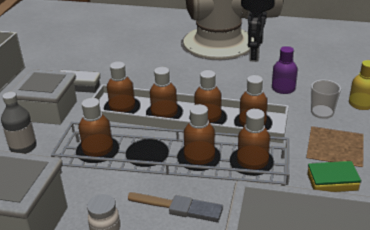

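The crop shows every bottle upright on a mat, and the gripper at (255,40) above T1 at (255,100).

>>> servo_tool(rows=[{"offset":[0,0,0.4],"yaw":0,"claw":0},{"offset":[0,0,0.8],"yaw":0,"claw":0},{"offset":[0,0,0.95],"yaw":0,"claw":0},{"offset":[0,0,0.95],"yaw":0,"claw":0},{"offset":[0,0,0.95],"yaw":0,"claw":1},{"offset":[0,0,0.95],"yaw":0,"claw":1},{"offset":[0,0,0.95],"yaw":0,"claw":1},{"offset":[0,0,0.95],"yaw":0,"claw":1},{"offset":[0,0,0.95],"yaw":0,"claw":1},{"offset":[0,0,0.95],"yaw":0,"claw":1}])

```text
time: 27.85
ee_pos: [0.4526, 0.168, 0.1238]
tcp_rot: [179.9, -1.3, 90.1]
wrist_force: [1.2, -0.4, 6.2]
opening: 0.0372
grasp_force: 49.9
```

>>> servo_tool(rows=[{"offset":[0,0,-0.15],"yaw":0,"claw":1},{"offset":[0,0,-0.3],"yaw":0,"claw":1},{"offset":[0,0,-0.3],"yaw":0,"claw":1},{"offset":[0,0,-0.3],"yaw":0,"claw":1}])

```text
time: 28.35
ee_pos: [0.452, 0.1672, 0.1525]
tcp_rot: [-179.9, -1.2, 90.1]
wrist_force: [-1.1, 0.3, -0.1]
opening: 0.0369
grasp_force: 50.1
```

```bash
python3 w.py
```

```text
[0.45182619 0.16711041 0.15211984] [-0.10820638 -0.46653866 -1.06870949] -0.5478181783563687
```

Empty. I'll carry it to the free rack mat, R3, along the corridor between the rows.

>>> servo_tool(rows=[{"offset":[0,0,-0.3],"yaw":0,"claw":1},{"offset":[0,0,-0.6],"yaw":0,"claw":1},{"offset":[0,0.3,-0.6],"yaw":0,"claw":1},{"offset":[0,0.6,-0.6],"yaw":0,"claw":1},{"offset":[0,0.93,-0.6],"yaw":0,"claw":1},{"offset":[0,0.93,-0.6],"yaw":0,"claw":1},{"offset":[0,0.93,-0.6],"yaw":0,"claw":1}])

```text
time: 29.38
ee_pos: [0.5445, 0.1659, 0.212]
tcp_rot: [-179.9, -1.2, 90.1]
wrist_force: [-0.3, 0.1, -0.8]
opening: 0.0365
grasp_force: 50.5
```

>>> servo_tool(rows=[{"offset":[-0.3,0,0],"yaw":0,"claw":1},{"offset":[-0.65,0,0],"yaw":0,"claw":1},{"offset":[-1,0,0],"yaw":0,"claw":1}])

```text
time: 29.75
ee_pos: [0.5443, 0.0654, 0.2108]
tcp_rot: [-180.0, -1.2, 90.1]
wrist_force: [-0.0, -0.5, -0.2]
opening: 0.0368
grasp_force: 50.5
```

>>> servo_tool(rows=[{"offset":[-0.35,0,0],"yaw":0,"claw":1},{"offset":[-0.7,0,0],"yaw":0,"claw":1},{"offset":[-1,0,0],"yaw":0,"claw":1}])

```text
time: 30.12
ee_pos: [0.5444, -0.0348, 0.2087]
tcp_rot: [-180.0, -1.2, 90.1]
wrist_force: [0.8, -0.9, -0.4]
opening: 0.0367
grasp_force: 50.5
```

>>> servo_tool(rows=[{"offset":[-0.2,0,0],"yaw":0,"claw":1},{"offset":[-0.2,0.3,0],"yaw":0,"claw":1},{"offset":[-0.2,0.6,0],"yaw":0,"claw":1},{"offset":[-0.2,0.9,0],"yaw":0,"claw":1},{"offset":[-0.2,1,0],"yaw":0,"claw":1},{"offset":[-0.2,1,0],"yaw":0,"claw":1}])

```text
time: 30.88
ee_pos: [0.6451, -0.0535, 0.2074]
tcp_rot: [-179.9, -1.2, 90.1]
wrist_force: [-0.2, -0.2, 0.1]
opening: 0.0371
grasp_force: 50.7
```

>>> servo_tool(rows=[{"offset":[0,0.035,0.3],"yaw":0,"claw":1},{"offset":[0,0.035,0.5],"yaw":0,"claw":1},{"offset":[0,0.035,0.6],"yaw":0,"claw":1},{"offset":[0,0.035,0.6],"yaw":0,"claw":1},{"offset":[0,0.035,0.6],"yaw":0,"claw":1}])

```text
time: 31.5
ee_pos: [0.6486, -0.0525, 0.1486]
tcp_rot: [180.0, -1.2, 90.1]
wrist_force: [0.0, 0.3, -0.8]
opening: 0.0367
grasp_force: 51.8
```

>>> servo_tool(rows=[{"offset":[0,0,0],"yaw":0,"claw":0},{"offset":[0,0,0],"yaw":0,"claw":0},{"offset":[0,0,0],"yaw":0,"claw":0},{"offset":[0,0,0],"yaw":0,"claw":0},{"offset":[0,0,0],"yaw":0,"claw":0},{"offset":[0,0,-0.4],"yaw":0,"claw":0},{"offset":[0,0,-0.9],"yaw":0,"claw":0},{"offset":[0,0,-0.9],"yaw":0,"claw":0}])

```text
time: 32.5
ee_pos: [0.6501, -0.0546, 0.2424]
tcp_rot: [179.7, -1.2, 90.1]
wrist_force: [1.7, -0.2, -1.1]
opening: 0.0854
grasp_force: 0.0
```

Run:
```python
from h import *
o=get_obs();print(o["ee_pos"],o["tcp_rot"]); caps()
```

```text
[ 0.6500753  -0.05460445  0.24244655] [179.65722467  -1.192587    90.07432731]
cap circ [0.4489 0.0503 0.136 ] mean [0.4492 0.0503] 190 7.8 0.1358
cap circ [0.6358 0.1877 0.16  ] mean [0.6362 0.1878] 187 7.9 0.1602
cap circ [0.6412 0.0676 0.16  ] mean [0.6414 0.0677] 179 7.6 0.1602
```

>>> servo_tool(rows=[{"offset":[0.5,-0.04,0],"yaw":0,"claw":0},{"offset":[1,-0.085,0],"yaw":0,"claw":0},{"offset":[1,-0.085,0],"yaw":0,"claw":0}])

```text
time: 32.92
ee_pos: [0.6396, 0.0486, 0.2385]
tcp_rot: [-179.8, -1.3, 90.3]
wrist_force: [0.5, 0.6, -0.5]
opening: 0.0856
grasp_force: 0.0
```

>>> servo_tool(rows=[{"offset":[0.195,0,0],"yaw":0,"claw":0},{"offset":[0.195,0,0],"yaw":0,"claw":0},{"offset":[0.195,0,0.4],"yaw":0,"claw":0},{"offset":[0.195,0,0.8],"yaw":0,"claw":0},{"offset":[0.195,0,0.94],"yaw":0,"claw":0},{"offset":[0.195,0,0.94],"yaw":0,"claw":0},{"offset":[0.195,0,0.94],"yaw":0,"claw":0}])

```text
time: 33.8
ee_pos: [0.6409, 0.0668, 0.1482]
tcp_rot: [179.9, -1.2, 90.1]
wrist_force: [0.4, -0.0, 0.1]
opening: 0.0853
grasp_force: 0.0
```

>>> servo_tool(rows=[{"offset":[0,0,0],"yaw":0,"claw":1},{"offset":[0,0,0],"yaw":0,"claw":1},{"offset":[0,0,0],"yaw":0,"claw":1},{"offset":[0,0,0],"yaw":0,"claw":1},{"offset":[0,0,0],"yaw":0,"claw":1},{"offset":[0,0,0],"yaw":0,"claw":1}])

```text
time: 34.55
ee_pos: [0.6405, 0.067, 0.1469]
tcp_rot: [180.0, -1.2, 90.1]
wrist_force: [1.0, -0.1, 6.8]
opening: 0.0367
grasp_force: 49.8
```

>>> servo_tool(rows=[{"offset":[0,0,-0.2],"yaw":0,"claw":1},{"offset":[0,0,-0.4],"yaw":0,"claw":1},{"offset":[0,0,-0.6],"yaw":0,"claw":1},{"offset":[0,0,-0.6],"yaw":0,"claw":1},{"offset":[0,0,-0.6],"yaw":0,"claw":1}])

```text
time: 35.17
ee_pos: [0.6399, 0.0657, 0.205]
tcp_rot: [-179.9, -1.2, 90.1]
wrist_force: [-1.1, -0.4, -0.9]
opening: 0.0367
grasp_force: 50.1
```

```bash
python3 w.py
```

```text
[0.63979903 0.06570717 0.20488625] [-0.89675453 -0.66993712 -0.45491483] -0.6738688262560689
```

R2 is empty, so I'll return it and take R1.

>>> servo_tool(rows=[{"offset":[0,0,0.3],"yaw":0,"claw":1},{"offset":[0,0,0.5],"yaw":0,"claw":1},{"offset":[0,0,0.59],"yaw":0,"claw":1},{"offset":[0,0,0.59],"yaw":0,"claw":1},{"offset":[0,0,0.59],"yaw":0,"claw":1}])

```text
time: 35.95
ee_pos: [0.6402, 0.067, 0.1475]
tcp_rot: [-180.0, -1.2, 90.1]
wrist_force: [-0.4, 0.6, -1.2]
opening: 0.0371
grasp_force: 50.6
```

>>> servo_tool(rows=[{"offset":[0,0,0],"yaw":0,"claw":0},{"offset":[0,0,0],"yaw":0,"claw":0},{"offset":[0,0,0],"yaw":0,"claw":0},{"offset":[0,0,0],"yaw":0,"claw":0},{"offset":[0,0,0],"yaw":0,"claw":0},{"offset":[0,0,-0.4],"yaw":0,"claw":0},{"offset":[0,0,-0.9],"yaw":0,"claw":0},{"offset":[0,0,-0.9],"yaw":0,"claw":0},{"offset":[0,0,-0.9],"yaw":0,"claw":0}])

```text
time: 37.08
ee_pos: [0.6403, 0.0651, 0.2369]
tcp_rot: [-179.9, -1.2, 90.1]
wrist_force: [-0.5, 0.0, -0.7]
opening: 0.0853
grasp_force: 0.0
```

Run:
```python
from h import *
o=get_obs();print(o["ee_pos"],o["tcp_rot"]); caps()
```

```text
[0.64030942 0.06507179 0.2369401 ] [-179.94604838   -1.23004657   90.06660001]
cap circ [ 0.4469 -0.1859  0.136 ] mean [ 0.4458 -0.1851] 190 7.9 0.1359
cap circ [ 0.6577 -0.1687  0.16  ] mean [ 0.6576 -0.1684] 179 7.6 0.16
cap circ [0.6358 0.1877 0.16  ] mean [0.6362 0.1877] 186 7.9 0.16
```

>>> servo_tool(rows=[{"offset":[0.5,0,0],"yaw":0,"claw":0},{"offset":[1,-0.05,0],"yaw":0,"claw":0},{"offset":[1,-0.05,0],"yaw":0,"claw":0}])

```text
time: 37.5
ee_pos: [0.6342, 0.168, 0.2376]
tcp_rot: [-179.8, -1.2, 90.3]
wrist_force: [0.5, -0.1, -0.6]
opening: 0.0855
grasp_force: 0.0
```

>>> servo_tool(rows=[{"offset":[0.205,0,0],"yaw":0,"claw":0},{"offset":[0.205,0,0],"yaw":0,"claw":0},{"offset":[0.205,0,0.4],"yaw":0,"claw":0},{"offset":[0.205,0,0.8],"yaw":0,"claw":0},{"offset":[0.205,0,0.92],"yaw":0,"claw":0},{"offset":[0.205,0,0.92],"yaw":0,"claw":0},{"offset":[0.205,0,0.92],"yaw":0,"claw":0}])

```text
time: 38.38
ee_pos: [0.6358, 0.1875, 0.1499]
tcp_rot: [179.9, -1.3, 90.1]
wrist_force: [-0.0, -0.6, 0.3]
opening: 0.0852
grasp_force: 0.0
```

>>> servo_tool(rows=[{"offset":[0,0,0],"yaw":0,"claw":1},{"offset":[0,0,0],"yaw":0,"claw":1},{"offset":[0,0,0],"yaw":0,"claw":1},{"offset":[0,0,0],"yaw":0,"claw":1},{"offset":[0,0,0],"yaw":0,"claw":1},{"offset":[0,0,0],"yaw":0,"claw":1}])

```text
time: 39.12
ee_pos: [0.6353, 0.1876, 0.1485]
tcp_rot: [180.0, -1.2, 90.1]
wrist_force: [2.2, 0.3, 5.2]
opening: 0.037
grasp_force: 50.2
```

>>> servo_tool(rows=[{"offset":[0,0,-0.2],"yaw":0,"claw":1},{"offset":[0,0,-0.4],"yaw":0,"claw":1},{"offset":[0,0,-0.6],"yaw":0,"claw":1},{"offset":[0,0,-0.6],"yaw":0,"claw":1},{"offset":[0,0,-0.6],"yaw":0,"claw":1}])

```text
time: 39.75
ee_pos: [0.6347, 0.1862, 0.2062]
tcp_rot: [-179.8, -1.2, 90.1]
wrist_force: [-0.5, 0.0, -4.3]
opening: 0.0366
grasp_force: 51.1
```

```bash
python3 w.py
```

```text
[0.63461381 0.18613914 0.20625575] [-4.3110103  -2.84616305 -3.74576155] -3.634311633027042
```

>>> servo_tool(rows=[{"offset":[-0.05,-0.3,0],"yaw":0,"claw":1},{"offset":[-0.1,-0.6,0],"yaw":0,"claw":1},{"offset":[-0.2,-0.9,0],"yaw":0,"claw":1},{"offset":[-0.2,-1,0],"yaw":0,"claw":1}])

```text
time: 40.4
ee_pos: [0.5337, 0.1656, 0.2075]
tcp_rot: [-179.9, -1.2, 90.1]
wrist_force: [0.2, -0.1, -2.8]
opening: 0.0369
grasp_force: 52.2
```

>>> servo_tool(rows=[{"offset":[0,-0.3,0],"yaw":0,"claw":1},{"offset":[0,-0.6,0],"yaw":0,"claw":1},{"offset":[0,-0.82,0],"yaw":0,"claw":1},{"offset":[0,-0.82,0],"yaw":0,"claw":1},{"offset":[0,-0.82,0],"yaw":0,"claw":1},{"offset":[0,-0.82,0],"yaw":0,"claw":1}])

```text
time: 41.15
ee_pos: [0.4537, 0.1661, 0.2074]
tcp_rot: [-179.9, -1.2, 90.1]
wrist_force: [-0.1, -0.4, -3.7]
opening: 0.0365
grasp_force: 52.6
```

>>> servo_tool(rows=[{"offset":[0,0,0.3],"yaw":0,"claw":1},{"offset":[0,0,0.6],"yaw":0,"claw":1},{"offset":[0,0,0.75],"yaw":0,"claw":1},{"offset":[0,0,0.8],"yaw":0,"claw":1},{"offset":[0,0,0.8],"yaw":0,"claw":1},{"offset":[0,0,0.8],"yaw":0,"claw":1}])

```text
time: 41.9
ee_pos: [0.4536, 0.1679, 0.1287]
tcp_rot: [180.0, -1.3, 90.1]
wrist_force: [0.4, 0.4, -3.9]
opening: 0.0367
grasp_force: 52.5
```

>>> servo_tool(rows=[{"offset":[0,0,0.035],"yaw":0,"claw":1},{"offset":[0,0,0.035],"yaw":0,"claw":1},{"offset":[0,0,0.035],"yaw":0,"claw":0},{"offset":[0,0,0.035],"yaw":0,"claw":0},{"offset":[0,0,0.035],"yaw":0,"claw":0},{"offset":[0,0,0.035],"yaw":0,"claw":0},{"offset":[0,0,0.035],"yaw":0,"claw":0},{"offset":[0,0,-0.4],"yaw":0,"claw":0},{"offset":[0,0,-0.9],"yaw":0,"claw":0},{"offset":[0,0,-0.9],"yaw":0,"claw":0}])

```text
time: 43.15
ee_pos: [0.4544, 0.1662, 0.2216]
tcp_rot: [179.7, -1.3, 90.1]
wrist_force: [0.4, -0.0, -0.9]
opening: 0.0853
grasp_force: 0.0
```

>>> servo_tool(rows=[{"offset":[0,0,-0.6],"yaw":0,"claw":0},{"offset":[0.5,-0.5,-0.6],"yaw":0,"claw":0},{"offset":[1,-1,-0.6],"yaw":0,"claw":0},{"offset":[1,-1,-0.6],"yaw":0,"claw":0}])

```text
time: 43.65
ee_pos: [0.3511, 0.2659, 0.2795]
tcp_rot: [-179.9, -1.2, 90.2]
wrist_force: [0.2, 0.4, 0.2]
opening: 0.0852
grasp_force: 0.0
```

>>> servo_tool(rows=[{"offset":[0.5,-0.2,0],"yaw":0,"claw":0},{"offset":[1,-0.2,0],"yaw":0,"claw":0},{"offset":[1,-0.2,0],"yaw":0,"claw":0},{"offset":[1,-0.2,0],"yaw":0,"claw":0}])

```text
time: 44.15
ee_pos: [0.3331, 0.3639, 0.2813]
tcp_rot: [-179.9, -1.2, 90.1]
wrist_force: [-0.6, 0.5, -0.8]
opening: 0.0855
grasp_force: 0.0
```

```bash
cat > m.py <<'E'
from h import *
caps(); p,d,W=cloud()
for nm,z,x0,x1 in(("tray",.010,.35,.53),("rack",.034,.55,.74)):
    m=((p.max(2)<45)&(W[...,0]>x0)&(W[...,0]<x1)&(abs(W[...,1])<.3)).astype(np.uint8)
    n,l,s,c=cv2.connectedComponentsWithStats(m)
    for i in range(1,n):
        if s[i,4]>150:
            x,y,w,h=s[i,:4]; print(nm,s[i],ray("top",x+w/2-.5,y+h/2-.5,z).round(4))
cv2.imwrite("pics/t9.png",p[:,:,::-1])
p,_=camera("scene"); cv2.imwrite("pics/s9.png",p[:,:,::-1])
E
python3 m.py
```

```text
cap circ [0.4542 0.1678 0.136 ] mean [0.4543 0.168 ] 194 7.9 0.1358
cap circ [0.4489 0.0504 0.136 ] mean [0.449  0.0503] 190 7.8 0.1358
cap circ [ 0.4522 -0.0661  0.136 ] mean [ 0.4525 -0.0665] 191 7.9 0.1356
cap circ [ 0.4455 -0.1849  0.136 ] mean [ 0.4457 -0.1851] 191 8.0 0.1358
cap circ [ 0.6577 -0.1687  0.16  ] mean [ 0.6577 -0.1684] 180 7.6 0.1602
cap circ [ 0.6482 -0.0534  0.16  ] mean [ 0.6479 -0.053 ] 177 7.8 0.1602
cap circ [0.6391 0.0676 0.16  ] mean [0.6394 0.0676] 182 7.7 0.1598
tray [217 223  36  37 375] [0.4533 0.169  0.01  ]
tray [262 225  36  37 384] [0.4509 0.0496 0.01  ]
tray [306 226  36  37 365] [ 0.4511 -0.0674  0.01  ]
tray [351 230  35  37 344] [ 0.4433 -0.1859  0.01  ]
rack [345 150  36  35 336] [ 0.6585 -0.1684  0.034 ]
rack [302 153  36  34 322] [ 0.6484 -0.0528  0.034 ]
rack [ 213  154   36   36 1005] [0.6365 0.1849 0.034 ]
rack [258 156  36  33 318] [0.6384 0.0649 0.034 ]
```

View pics/t9.png

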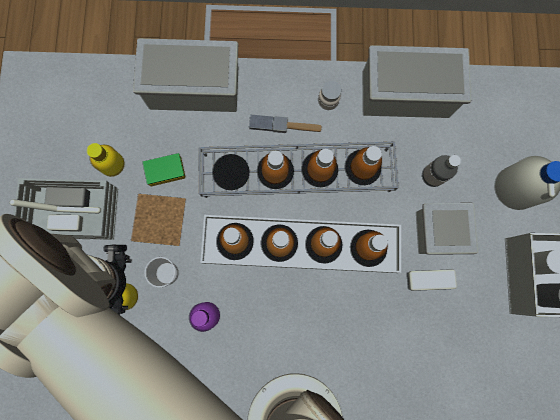

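View pics/s9.png

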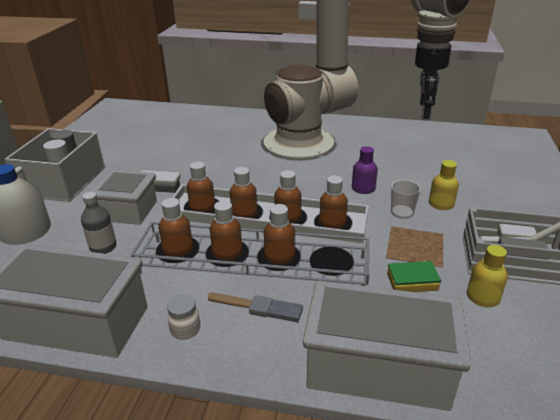

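Everything is in place: the tray's caps are at (233,237), (281,239), (325,239) and (377,243), and the rack's at (275,158), (326,157) and (372,153), with the bare mat at (232,170). I'll wait a few seconds in case one gets knocked, then check once more.

>>> servo_tool(rows=[{"offset":[0,0,0],"yaw":0,"claw":0},{"offset":[0,0,0],"yaw":0,"claw":0},{"offset":[0,0,0],"yaw":0,"claw":0},{"offset":[0,0,0],"yaw":0,"claw":0},{"offset":[0,0,0],"yaw":0,"claw":0},{"offset":[0,0,0],"yaw":0,"claw":0},{"offset":[0,0,0],"yaw":0,"claw":0},{"offset":[0,0,0],"yaw":0,"claw":0},{"offset":[0,0,0],"yaw":0,"claw":0},{"offset":[0,0,0],"yaw":0,"claw":0},{"offset":[0,0,0],"yaw":0,"claw":0},{"offset":[0,0,0],"yaw":0,"claw":0}])

```text
time: 45.8
ee_pos: [0.3329, 0.3643, 0.282]
tcp_rot: [-179.9, -1.2, 90.1]
wrist_force: [-0.0, 0.6, -0.4]
opening: 0.0858
grasp_force: 0.0
```

>>> servo_tool(rows=[{"offset":[0,0,0],"yaw":0,"claw":0},{"offset":[0,0,0],"yaw":0,"claw":0},{"offset":[0,0,0],"yaw":0,"claw":0},{"offset":[0,0,0],"yaw":0,"claw":0},{"offset":[0,0,0],"yaw":0,"claw":0},{"offset":[0,0,0],"yaw":0,"claw":0},{"offset":[0,0,0],"yaw":0,"claw":0},{"offset":[0,0,0],"yaw":0,"claw":0},{"offset":[0,0,0],"yaw":0,"claw":0},{"offset":[0,0,0],"yaw":0,"claw":0},{"offset":[0,0,0],"yaw":0,"claw":0},{"offset":[0,0,0],"yaw":0,"claw":0}])

```text
time: 47.3
ee_pos: [0.3329, 0.3643, 0.282]
tcp_rot: [-179.9, -1.2, 90.1]
wrist_force: [-0.2, -0.2, -0.5]
opening: 0.0858
grasp_force: 0.0
```

Run:
```python
from h import *
c=caps()
M=[(.4533,.169),(.4509,.0496),(.4511,-.0674),(.4433,-.1859),(.6585,-.1684),(.6484,-.0528),(.639,.066),(.635,.186)]
e=[min(np.hypot(*(a[0][:2]-m)) for m in M) for a in c]; print(len(c),max(e))
if len(c)==7 and max(e)<.006: print(job_done())
```

```text
cap circ [0.4544 0.168  0.136 ] mean [0.4546 0.1681] 191 7.8 0.1361
cap circ [0.4489 0.0503 0.136 ] mean [0.4492 0.0503] 190 7.8 0.1362
cap circ [ 0.4522 -0.0661  0.136 ] mean [ 0.4524 -0.0664] 191 7.9 0.1358
cap circ [ 0.4455 -0.1849  0.136 ] mean [ 0.4457 -0.1851] 191 8.0 0.1357
cap circ [ 0.6577 -0.1687  0.16  ] mean [ 0.6577 -0.1684] 180 7.6 0.1601
cap circ [ 0.6482 -0.0534  0.16  ] mean [ 0.648 -0.053] 179 7.8 0.1599
cap circ [0.6391 0.0676 0.16  ] mean [0.6394 0.0675] 180 7.7 0.1601
7 0.0023913070688385703
the job is handed in; nothing more can be done
None
```

The job is handed in after 47 s: both empty tray bottles were swapped for full rack ones, so the tray holds four full bottles and the rack three empties, each upright within about 3 mm of its mat's middle.

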